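Unpack a nest of clay pots onto their saucers

TASK

Three empty clay pots stand nested one inside the other on the potting bench, and three empty clay saucers lie about on it. Take the nest apart from the top and set each pot gently down, upright and flat, on the floor of its own saucer: the narrow tall pot on the narrowest saucer, the middle pot on the middle one and the wide low pan on the widest. Do not tip or drop a pot, and leave the saucers and everything else on the bench where they are.

Things in the scene. Friction and masses are not known exactly. Their poses are not given: they have to be found in the camera images.
- tall_pot: Narrow tall clay pot: rim 46 mm across outside, 29 mm across the foot, 90 mm high. At the start it stands on the floor inside the standard pot, its top 30 mm sticking out. Round. Origin: centre of its underside; z up. Clay, wall 4 mm, floor 6 mm, plain upright collar 16 mm high round the rim (grip it across the outside), tapered below. 0.1 to 0.25 kg.
- standard_pot: Middle clay pot: rim 58 mm across outside, 42 mm across the foot, 66 mm high. At the start it stands on the floor inside the pan, its top 32 mm sticking out. Round. Origin: centre of its underside; z up. Clay, wall 4 mm, floor 6 mm, plain upright collar 16 mm high round the rim (grip it across the outside), tapered below. 0.1 to 0.25 kg.
- pan: Wide low clay pot (a pan): rim 70 mm across outside, 56 mm across the foot, 40 mm high. At the start it stands on the bench at the bottom of the nest. Round. Origin: centre of its underside; z up. Clay, wall 4 mm, floor 6 mm, plain upright collar 16 mm high round the rim (grip it across the outside), tapered below. 0.1 to 0.25 kg.
- saucer_narrow: Narrowest of the three loose saucers, for the tall pot: 57 mm across outside, 47 mm across inside at the floor. Plain round clay saucer, rim 12 mm high, wall 4 mm, floor 5 mm thick, lying loose on the bench. Origin: centre of its underside; z up.
- saucer_middle: Middle saucer, for the standard pot: 70 mm across outside, 60 mm across inside at the floor. Plain round clay saucer, rim 12 mm high, wall 4 mm, floor 5 mm thick, lying loose on the bench. Origin: centre of its underside; z up.
- saucer_wide: Widest of the three loose saucers, for the pan: 84 mm across outside, 74 mm across inside at the floor. Plain round clay saucer, rim 12 mm high, wall 4 mm, floor 5 mm thick, lying loose on the bench. Origin: centre of its underside; z up.
- label_pot: A bystander, to be left where it is. Small black ribbed plastic pot, 70 mm across and 62 mm high, with white plant labels standing in it up to 110 mm high. Origin: centre of its underside.
- tamper: A bystander, to be left where it is. Wooden soil tamper: a disc 60 mm across and 20 mm thick with a turned knob on it, 72 mm high in all. Origin: centre of its underside.
- square_pot: A bystander, to be left where it is. Empty square black plastic pot, 50 mm across and 59 mm high. Origin: centre of its underside.
- seed_jar: A bystander, to be left where it is. Amber glass jar with a white lid, 48 mm across and 63 mm high. Origin: centre of its underside.
Not all that is in view belongs to the job. What is shaped like the standard_pot but green or turquoise is not meant.

How it is judged:
By the outcome, as a careful person would: the job done as asked, in the order asked, and still so for the second after the job is handed in, with the robot touching nothing.
It also fails if it takes over 99 s, if anything falls off the work surface, if the arm or the gripper's body presses on something with over 40 N, if the wrist force passes 120 N, or if a joint passes its speed limit or range.

ROBOT

A 6-joint arm with a two-finger parallel gripper is mounted at the origin on the work surface. World frame = base frame: x ahead of the robot, y to its left, z up, the work surface at z = 0. Lengths are in mm, angles in rad, forces in N, time in s.
With the tool pointing down it reaches from about 400 to 925 mm from the base axis. Payload 12.5 kg.
Tool frame: the origin (TCP) lies on the centre line of the jaws, within the pads' length; the fingertips stand 19 mm ahead of it and the grasp point (between the pads) is the TCP; z points along the fingers, y is the line along which they close (so a half turn about z gives the same grasp; the last joint's range is limited). The gripper opens to 95 mm and grips with 3 to 60 N. Pads are 20 mm wide; open, the fingers measure 119 mm over their backs; the gripper's body (75 mm by 180 mm) begins 59 mm behind the grasp point.
Start: joints at [-0.106, 0.491, 1.559, -0, 1.092, -0.106], TCP at [625.018, 0.021, 212.161] pointing down, gripper open.
Joint ranges: [-3.1, 3.1], [-0.84, 2.19], [0.05, 2.79], [-1.13, 4.28], [0.06, 2.93], [-2.69, 2.69]. Speed limits (rad/s): [2.22, 2.22, 2.79, 3.14, 3.14, 3.14].

INTERFACE

Orientations are given as [roll, pitch, yaw] about the fixed x, y, z axes, in that order (R = Rz(yaw) Ry(pitch) Rx(roll)).
In Python, from cell import state, read_camera, job_done gives the robot as it stands.
- The arm moves only by the tool arm_command, never from a script. Its argument "deltas" is a list of rows, each an object of numbers: "dx", "dy", "dz": the shift along the world's x, y, z in m; "yaw": the turn about the world's z in degrees. In form: [{"dx": .., "dy": .., "dz": .., "yaw": ..}, ...]. A call has 1 to 20 rows; each row shifts and turns the commanded pose from where the row before left it; what a row does not reach is not made up. A row lasts 1/10 s, in which the tool goes at most 50 mm and 8.59 degrees, less where a joint would pass 70% of its speed; a pose out of reach is approached as far as the arm can. A call with a gripper value outside its range is refused whole. "gripper" is the finger opening in m, from 0 to 0.0951, set as the call begins (left out, the last holds). The fingers move at their own pace and stop on an object; the grip force is fixed at half the most. Time passes only in rows, so rows that do not move let the fingers close. It gives the time, the measured TCP pose, the force, the opening and the grip force at its end, in the units of the state.
- state(): the state, without advancing time (a new reading comes with each control period).
- read_camera(name): name is "scene" or "side" or "wrist"; returns a dict with "color" (384x512x3 uint8, red, green, blue), "range_z" (384x512 float32, mm along the optical axis (not along the pixel's ray), 0 where there is no reading), "fx", "fy", "cx", "cy" (pixels), "k1" (the pictures are not rectified: a ray, as slopes to the right and down, at radius r is drawn at 1 + k1 r^2 times it, then the intrinsics apply), "extrinsics" (4x4, takes a point from camera to world coordinates). Camera axes: x right, y up, looking along -z (the intrinsics and any distortion apply to the point x, -y, -z); pixel columns grow to the right and rows downward; lengths in mm; the calibration is good to about 2 mm. A picture is of the moment at which its call begins.
- job_done(): hands the job in; it is judged then, once.
The state is a dict: "t": time; "joints": joint angles; "qvel": joint speeds; "tau": joint torques, N m; "eef_pos": TCP position; "tcp_rot": TCP orientation; "ft_force": force on the tool from outside, world axes, zero at the start; "moment": the same for the moment, N m; "opening": opening from 0.0 (shut) to 1.0 (fully open); "grip_force": force on a finger pad.
Only numpy, scipy, OpenCV 4.12 (cv2) and the standard library are available. Lean on these libraries where they do the work, as an engineer would, in place of code of your own. Each camera call takes 0.05 s, during which the arm holds its last target. There are 200 camera calls.

## Working session

There is one attempt and no reset: what is moved stays moved. The work goes in short steps, Python scripts to look and compute and a tool call to move; the robot and the scene stay as the last step left them, time stands still between calls to the robot, and variables do not carry over. Pictures are saved under pics/ and viewed, at most 14 in all, crops included, and the job is handed in when it is done.

Besides the shell and the picture viewer there is one more tool, called after "Request:" as a command line: name --argument value ..., lists and objects as JSON in quotes. arm_command: Moves the arm, as the interface text tells. Its arguments: {"type":"object","properties":{"deltas":{"type":"array"},"gripper":{"type":"number"}},"required":["deltas"]}

```bash
mkdir -p pics; cat > h.py <<'E'
import numpy as np, cv2
from cell import state, read_camera, job_done
def cam(n):
    c=read_camera(n); np.savez(''+n+'.npz',**c); return c
def load(n): return np.load(''+n+'.npz')
def world(c,u,v,z=None):
    """pixel(s)-> world via range, or via plane height z"""
    u=np.atleast_1d(u).astype(float);v=np.atleast_1d(v).astype(float)
    K=np.array([[c['fx'],0,c['cx']],[0,c['fy'],c['cy']],[0,0,1]],float)
    p=cv2.undistortPoints(np.stack([u,v],-1)[:,None],K,np.array([float(c['k1']),0,0,0]))[:,0]
    d=np.stack([p[:,0],-p[:,1],-np.ones(len(p))],-1); E=c['extrinsics']
    D=d@E[:3,:3].T; o=E[:3,3]
    s=c['range_z'][v.round().astype(int),u.round().astype(int)] if z is None else (z-o[2])/D[:,2]
    return o+D*s[:,None]
def cloud(c):
    v,u=np.mgrid[:384,:512]; P=world(c,u.ravel(),v.ravel()); P[c['range_z'].ravel()==0]=np.nan
    return P.reshape(384,512,3)
E
python3 - <<'E'
from h import *
for n in('scene','side','wrist'):
    c=cam(n); print(n,c['extrinsics'].round(2).tolist(),c['fx'],c['k1'])
a=load('scene')['color'];cv2.imwrite('pics/scene.png',cv2.resize(a[:,:,::-1],(800,600),interpolation=cv2.INTER_CUBIC))
b=np.hstack([load('side')['color'],load('wrist')['color']]);cv2.imwrite('pics/sw.png',cv2.resize(b[:,:,::-1],(800,300)))
print(state())
E
```

```text
scene [[0.74, -0.52, 0.43, 1017.71], [0.67, 0.58, -0.46, -556.49], [-0.01, 0.63, 0.78, 974.98], [0.0, 0.0, 0.0, 1.0]] 468.3463110047988 0.023031154683306368
side [[0.79, 0.38, -0.49, -44.22], [-0.62, 0.46, -0.64, -720.33], [-0.02, 0.8, 0.6, 714.51], [0.0, 0.0, 0.0, 1.0]] 419.7606808021464 -0.0023942157077943525
wrist [[1.0, -0.0, 0.0, 626.05], [0.0, 0.97, 0.24, 67.91], [-0.0, -0.24, 0.97, 382.52], [0.0, 0.0, 0.0, 1.0]] 284.02256520018466 -0.04005965676449681
{'t': 0.15, 'joints': array([-1.05581781e-01,  4.91437600e-01,  1.55930900e+00, -8.05348669e-06,
        1.09174027e+00, -1.05584678e-01]), 'qvel': array([ 0.00145287, -0.00240226, -0.00176398,  0.00103233, -0.001107  ,
        0.00026355]), 'tau': array([ 3.16444048e-04, -6.12899423e+01, -2.58276522e+01,  6.91918633e-02,
        4.73701756e-02, -5.07232733e-05]), 'eef_pos': array([6.24810347e+02, 5.22368543e-02, 2.11685901e+02]), 'tcp_rot': array([-3.14070267e+00, -8.71360185e-05,  1.57080290e+00]), 'ft_force': array([ 0.19411867, -0.06860275,  0.03798158]), 'moment': array([-0.02605091,  0.00567486,  0.02313915]), 'grip_force': 0.0, 'opening': 1.0023801643585346}
```

View pics/scene.png

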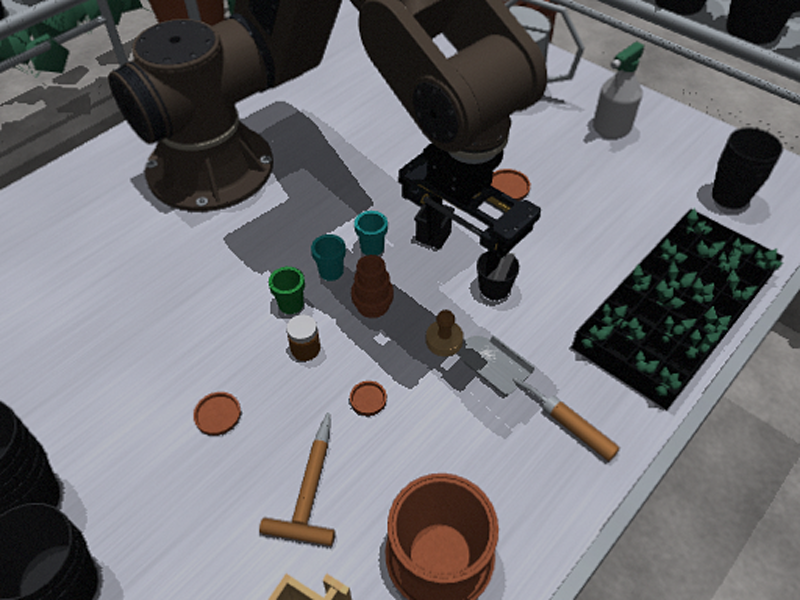

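View pics/sw.png

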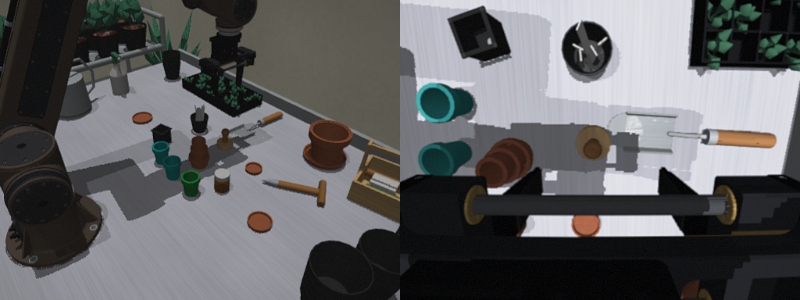

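The scene shows, in the 800x600 frame, the terracotta nest at (371,285). The saucers are at (368,398), (217,413) and (510,184). Possible mix-ups are the green pot (287,288), the turquoise pots (328,255) and (371,232), and the big terracotta pot on its tray (440,530). None of these are nested, so I choose (371,285). Next I measure everything and make a close crop.

```bash
cat >> h.py <<'E'
def circ(P):
    A=np.c_[2*P[:,:2],np.ones(len(P))]; s=np.linalg.lstsq(A,(P[:,:2]**2).sum(1),rcond=None)[0]
    return s[:2],np.sqrt(s[2]+s[0]**2+s[1]**2)
E
python3 - <<'E'
from h import *
for n in('scene','side'):
    c=load(n);P=cloud(c); hsv=cv2.cvtColor(c['color'],cv2.COLOR_RGB2HSV)
    m=((P[...,2]>4)&(P[...,2]<160)&(P[...,0]>300)&(P[...,0]<950)&(abs(P[...,1])<480)).astype(np.uint8)
    k,L,S,C=cv2.connectedComponentsWithStats(m)
    for i in range(1,k):
        if S[i,4]<60: continue
        q=P[L==i]; h=hsv[L==i]
        print(n,C[i].round(),S[i,4],'x',np.percentile(q[:,0],[1,99]).round(),'y',np.percentile(q[:,1],[1,99]).round(),'z',np.percentile(q[:,2],[2,50,99]).round(),'hue',np.median(h,0))
a=load('scene')['color'][130:290,120:360,::-1];b=load('side')['color'][160:310,180:380,::-1]
cv2.imwrite('pics/c.png',np.hstack([cv2.resize(a,(440,293)),cv2.resize(b,(360,293))]))
E
```

```text
scene [328. 117.] 263 x [437. 516.] y [320. 383.] z [ 4.  7. 16.] hue [  9. 156. 139.]
scene [276. 146.] 298 x [425. 482.] y [121. 180.] z [ 5. 33. 63.] hue [113.  46.  12.]
scene [238. 170.] 1300 x [364. 511.] y [-68.  82.] z [  8.  59. 103.] hue [ 10. 172.  47.]
scene [433. 195.] 8056 x [774. 942.] y [113. 474.] z [ 5. 36. 54.] hue [ 77. 115.  13.]
scene [210. 163.] 506 x [347. 402.] y [-58.  -4.] z [ 8. 51. 69.] hue [ 91. 208.  46.]
scene [318. 176.] 553 x [574. 640.] y [ 94. 160.] z [  6.  46. 105.] hue [120.  30.  15.]
scene [184. 184.] 535 x [349. 403.] y [-154. -100.] z [ 7. 51. 69.] hue [ 67. 184.  44.]
scene [284. 214.] 509 x [586. 644.] y [-42.  14.] z [ 6. 21. 73.] hue [ 17. 117.  65.]
scene [194. 215.] 504 x [437. 483.] y [-195. -151.] z [ 6. 58. 66.] hue [110.   12.   74.5]
scene [326. 227.] 208 x [670. 753.] y [ 4. 42.] z [ 4.  9. 18.] hue [105.  19.  91.]
scene [310. 241.] 112 x [655. 750.] y [-32. -12.] z [ 4. 12. 17.] hue [105.  18.  86.]
scene [367. 270.] 739 x [746. 923.] y [-20.   9.] z [ 7. 23. 30.] hue [ 14. 150. 131.]
scene [235. 254.] 322 x [572. 625.] y [-199
[... 1025 characters left out ...]
de [314. 174.] 69 x [666. 749.] y [-35. -15.] z [ 5. 12. 17.] hue [100.  10.  55.]
side [254. 195.] 856 x [443. 504.] y [-71. -13.] z [  7.  62. 102.] hue [  9. 146.  51.]
side [474. 220.] 2116 x [718. 884.] y [-479. -417.] z [  7.  50. 158.] hue [ 18. 113.  68.]
side [325. 215.] 204 x [569. 623.] y [-202. -148.] z [ 4.  7. 13.] hue [  9. 158. 106.]
side [284. 231.] 561 x [434. 478.] y [-198. -154.] z [ 5. 48. 64.] hue [14. 38. 69.]
side [244. 233.] 653 x [345. 399.] y [-157. -103.] z [ 6. 50. 67.] hue [ 67. 175.  48.]
side [388. 242.] 921 x [576. 706.] y [-417. -243.] z [ 6. 18. 23.] hue [ 15. 155. 107.]
side [333. 283.] 532 x [414. 480.] y [-377. -311.] z [ 4.  6. 13.] hue [  9. 158. 121.]
```

View pics/c.png

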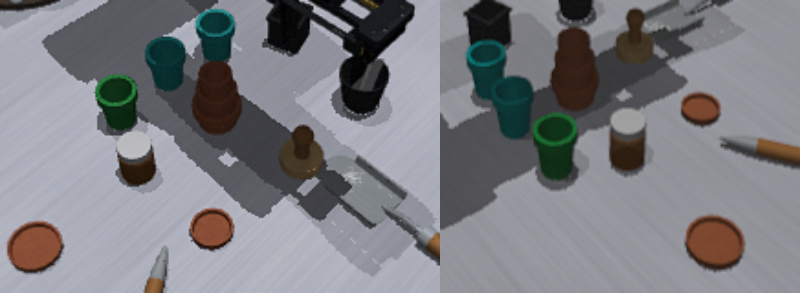

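```bash
python3 - <<'E'
from h import *
from scipy.optimize import least_squares
for n in('scene','side'):
    P=cloud(load(n)).reshape(-1,3); P=P[np.isfinite(P[:,0])]
    for nm,lo,hi,R in(('tall',88,99,23),('std',59,69,29),('pan',27,37,35)):
        q=P[(np.hypot(P[:,0]-473,P[:,1]+41)<50)&(P[:,2]>lo)&(P[:,2]<hi)]
        for _ in range(2):
            f=lambda c:np.hypot(q[:,0]-c[0],q[:,1]-c[1])-R
            r=least_squares(f,[473,-41],loss='soft_l1'); q=q[abs(f(r.x))<4]
        print(n,nm,r.x.round(1),len(q),np.std(f(r.x)).round(2))
    for nm,c,R in(('narrow',(597,-173),28.5),('middle',(448,-342),35),('wide',(476,343),42)):
        q=P[(np.hypot(P[:,0]-c[0],P[:,1]-c[1])<R+12)&(P[:,2]>3.5)&(P[:,2]<22)]
        x,r=cv2.minEnclosingCircle(q[:,:2].astype(np.float32)); 
        f=q[np.hypot(q[:,0]-x[0],q[:,1]-x[1])<R-10]
        print(n,nm,np.round(x,1),round(r,1),'floor z',np.median(f[:,2]).round(1))
E
```

```text
scene tall [477.  -34.3] 57 1.13
scene std [477.  -33.9] 62 1.09
scene pan [476.4 -33.9] 62 1.06
scene narrow [ 596.3 -174.3] 39.2 floor z 5.1
scene middle [ 448.2 -341.9] 46.2 floor z 5.4
scene wide [479.2 351.2] 50.9 floor z 5.6
side tall [476.6 -35.7] 61 1.01
side std [478.2 -35.6] 73 1.15
side pan [476.8 -36. ] 76 1.14
side narrow [ 597.5 -175.8] 29.4 floor z 4.7
side middle [ 446.7 -340.6] 38.2 floor z 4.8
side wide [476.3 340.1] 44.5 floor z 4.6
```

Request:
arm_command --deltas '[{"dx": -0.0135,"dy": -0.0032,"yaw": -8},{"dx": -0.0135,"dy": -0.0032,"yaw": -8},{"dx": -0.0135,"dy": -0.0032,"yaw": -8},{"dx": -0.0135,"dy": -0.0032,"yaw": -8},{"dx": -0.0135,"dy": -0.0032,"yaw": -8},{"dx": -0.0135,"dy": -0.0032,"yaw": -8},{"dx": -0.0135,"dy": -0.0032,"yaw": -8},{"dx": -0.0135,"dy": -0.0032,"yaw": -8},{"dx": -0.0135,"dy": -0.0032,"yaw": -8},{"dx": -0.0135,"dy": -0.0032,"yaw": -8},{"dx": -0.0135,"dy": -0.0032,"yaw": -8},{"dz": -0.01,"yaw": -2},{"dz": 0},{"dz": 0}]' --gripper 0.0951

```text
$.deltas[0]: bad value
```

Request:
arm_command --deltas '[{"dx": -0.0135,"dy": -0.0032,"dz": 0,"yaw": -8},{"dx": -0.0135,"dy": -0.0032,"dz": 0,"yaw": -8},{"dx": -0.0135,"dy": -0.0032,"dz": 0,"yaw": -8},{"dx": -0.0135,"dy": -0.0032,"dz": 0,"yaw": -8},{"dx": -0.0135,"dy": -0.0032,"dz": 0,"yaw": -8},{"dx": -0.0135,"dy": -0.0032,"dz": 0,"yaw": -8},{"dx": -0.0135,"dy": -0.0032,"dz": 0,"yaw": -8},{"dx": -0.0135,"dy": -0.0032,"dz": 0,"yaw": -8},{"dx": -0.0135,"dy": -0.0032,"dz": 0,"yaw": -8},{"dx": -0.0135,"dy": -0.0032,"dz": 0,"yaw": -8},{"dx": -0.0135,"dy": -0.0032,"dz": 0,"yaw": -8},{"dx": 0,"dy": 0,"dz": -0.01,"yaw": -2},{"dx": 0,"dy": 0,"dz": 0,"yaw": 0},{"dx": 0,"dy": 0,"dz": 0,"yaw": 0}]' --gripper 0.0951

```text
t: 1.55
eef_pos: [476.6, -35.2, 202.2]
tcp_rot: [3.142, 0.0, 0.001]
ft_force: [-0.5, 0.3, -0.1]
opening: 1.001
grip_force: 0.0
```

```bash
python3 - <<'E'
from h import *
from scipy.optimize import least_squares
c=cam('wrist');cv2.imwrite('pics/w1.png',c['color'][:,:,::-1])
P=cloud(c).reshape(-1,3);P=P[np.isfinite(P[:,0])]
for nm,lo,hi,R in(('tall',88,99,23),('std',59,69,29),('pan',27,37,35)):
    q=P[(np.hypot(P[:,0]-477,P[:,1]+35)<50)&(P[:,2]>lo)&(P[:,2]<hi)]
    if len(q)<5: print(nm,len(q)); continue
    for _ in range(2):
        f=lambda c:np.hypot(q[:,0]-c[0],q[:,1]-c[1])-R
        r=least_squares(f,[477,-35],loss='soft_l1'); q=q[abs(f(r.x))<4]
    print(nm,r.x.round(1),len(q),np.std(f(r.x)).round(2))
E
```

```text
tall [484.7 -36.2] 154 1.42
std [490.7 -24.8] 78 1.64
pan [492.9 -15.1] 43 1.6
```

View pics/w1.png

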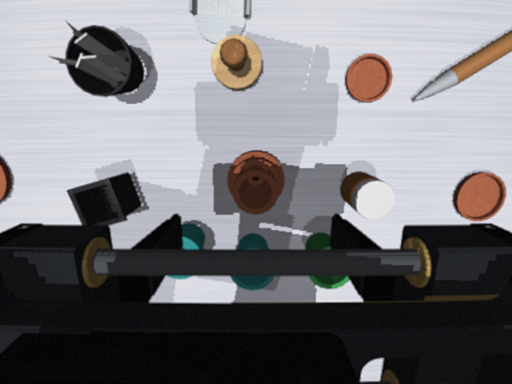

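The wrist view shows the nest at (257,185), between the jaws and centred on them. I will overlay the predicted rims and measure the saucers from this view.

```bash
cat >> h.py <<'E'
def proj(c,X):
    E=c['extrinsics']; p=(X-E[:3,3])@E[:3,:3]; q=np.stack([p[:,0],-p[:,1]],-1)/-p[:,2:]
    q=q*(1+float(c['k1'])*(q**2).sum(1))[:,None]
    return np.stack([q[:,0]*c['fx']+c['cx'],q[:,1]*c['fy']+c['cy']],-1)
def ring(x,y,z,R):
    t=np.linspace(0,2*np.pi,90); return np.stack([x+R*np.cos(t),y+R*np.sin(t),z+0*t],-1)
def overlay(c,img,S,rings):
    for r in rings: cv2.polylines(img,[((proj(c,ring(*r))+.5)*S*16).astype(int)],True,(255,255,0),1,cv2.LINE_AA,4)
E
python3 - <<'E'
from h import *
c=load('wrist');S=6
im=cv2.resize(c['color'][:,:,::-1],None,fx=S,fy=S,interpolation=cv2.INTER_CUBIC); im=np.clip(im*1.8,0,255).astype(np.uint8)
overlay(c,im,S,[(477,-35,102,23),(477,-35,72,29),(477,-35,40,35)])
cv2.imwrite('pics/w2.png',im[140*S:225*S,210*S:310*S])
# saucers: fit ellipse centre of red blobs at z=~12
for n in('wrist','scene','side'):
    c=load(n);h=cv2.cvtColor(c['color'],cv2.COLOR_RGB2HSV)
    m=((h[...,0]<14)&(h[...,1]>110)&(h[...,2]>70)).astype(np.uint8)
    for nm,x,y,R in(('narrow',597,-174,28.5),('middle',448,-342,35),('wide',477,342,42)):
        p=proj(c,np.array([[x,y,10.]]))[0]
        if not(0<p[0]<512 and 0<p[1]<384):continue
        k,L,St,C=cv2.connectedComponentsWithStats(m); l=L[int(p[1]),int(p[0])]
        if l==0: print(n,nm,'none');continue
        ct=max(cv2.findContours((L==l).astype(np.uint8),cv2.RETR_EXTERNAL,cv2.CHAIN_APPROX_NONE)[0],key=len)[:,0]
        e=cv2.fitEllipse(ct); W=world(c,ct[:,0],ct[:,1],10.); cc,r=circ(W)
        print(n,nm,cc.round(1),r.round(1),world(c,*e[0],10.).round(1)[0,:2])
E
```

```text
wrist narrow [ 598.2 -171.3] 26.9 [ 598.6 -171.2]
wrist middle [ 449.6 -340.7] 33.4 [ 450.2 -340.3]
scene narrow [ 597.3 -171.5] 26.5 [ 597.6 -171.8]
scene middle [ 447.7 -341.4] 33.1 [ 448.2 -341.9]
scene wide [476.6 349.3] 35.1 [477.8 349.5]
side narrow [ 596.3 -174.9] 24.7 [ 596.  -175.4]
side middle [ 447.9 -342.8] 32.9 [ 447.3 -343.6]
side wide [472.9 339. ] 36.8 [472.4 338.3]
```

View pics/w2.png

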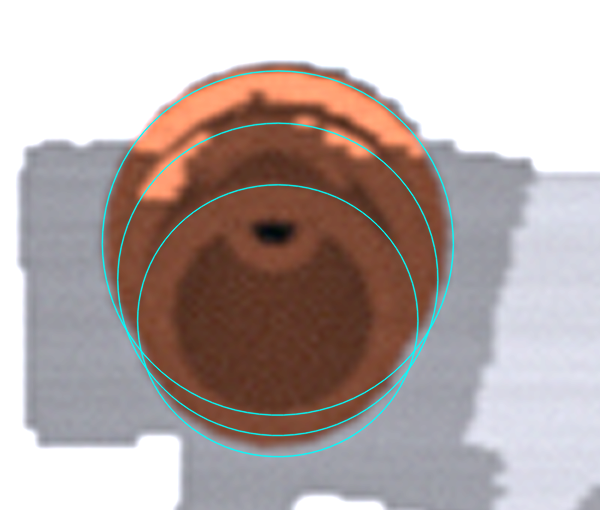

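Rims line up to within about 2 mm, with the true x slightly further out, so I use (478,-35). Descending now.

Request:
arm_command --deltas '[{"dx": 0.0014,"dy": 0,"dz": -0.02,"yaw": 0},{"dx": 0,"dy": 0,"dz": -0.02,"yaw": 0},{"dx": 0,"dy": 0,"dz": -0.02,"yaw": 0},{"dx": 0,"dy": 0,"dz": -0.02,"yaw": 0},{"dx": 0,"dy": 0,"dz": -0.01,"yaw": 0},{"dx": 0,"dy": 0,"dz": -0.01,"yaw": 0},{"dx": 0,"dy": 0,"dz": -0.006,"yaw": 0},{"dx": 0,"dy": 0,"dz": 0,"yaw": 0},{"dx": 0,"dy": 0,"dz": 0,"yaw": 0}]'

```text
t: 2.5
eef_pos: [478.2, -35.2, 96.6]
tcp_rot: [3.141, -0.001, 0.0]
ft_force: [-0.2, -0.4, -1.5]
opening: 1.002
grip_force: 0.0
```

Request:
arm_command --deltas '[{"dx": 0,"dy": 0,"dz": 0,"yaw": 0},{"dx": 0,"dy": 0,"dz": 0,"yaw": 0},{"dx": 0,"dy": 0,"dz": 0,"yaw": 0},{"dx": 0,"dy": 0,"dz": 0,"yaw": 0},{"dx": 0,"dy": 0,"dz": 0,"yaw": 0},{"dx": 0,"dy": 0,"dz": 0,"yaw": 0},{"dx": 0,"dy": 0,"dz": 0,"yaw": 0},{"dx": 0,"dy": 0,"dz": 0,"yaw": 0},{"dx": 0,"dy": 0,"dz": 0,"yaw": 0},{"dx": 0,"dy": 0,"dz": 0,"yaw": 0}]' --gripper 0.04

```text
t: 3.5
eef_pos: [477.9, -35.2, 96.2]
tcp_rot: [3.142, -0.0, 0.0]
ft_force: [0.5, 0.8, -0.2]
opening: 0.461
grip_force: 30.0
```

Request:
arm_command --deltas '[{"dx": 0,"dy": 0,"dz": 0.003,"yaw": 0},{"dx": 0,"dy": 0,"dz": 0.005,"yaw": 0},{"dx": 0,"dy": 0,"dz": 0.008,"yaw": 0},{"dx": 0,"dy": 0,"dz": 0.012,"yaw": 0},{"dx": 0,"dy": 0,"dz": 0.012,"yaw": 0},{"dx": 0,"dy": 0,"dz": 0.012,"yaw": 0},{"dx": 0,"dy": 0,"dz": 0.012,"yaw": 0},{"dx": 0,"dy": 0,"dz": 0.012,"yaw": 0},{"dx": 0,"dy": 0,"dz": 0.012,"yaw": 0},{"dx": 0,"dy": 0,"dz": 0.008,"yaw": 0},{"dx": 0,"dy": 0,"dz": 0.004,"yaw": 0},{"dx": 0,"dy": 0,"dz": 0,"yaw": 0},{"dx": 0,"dy": 0,"dz": 0,"yaw": 0}]'

```text
t: 4.8
eef_pos: [477.7, -35.1, 195.9]
tcp_rot: [3.142, 0.0, -0.0]
ft_force: [0.3, 0.8, -0.9]
opening: 0.464
grip_force: 30.0
```

```bash
python3 - <<'E'
from h import *
im=[]
for n,s in(('wrist',np.s_[90:250,160:360]),('side',np.s_[100:260,180:380])):
    c=cam(n); im.append(cv2.resize(np.clip(c['color'][s][:,:,::-1]*1.6,0,255).astype(np.uint8),(400,320)))
cv2.imwrite('pics/l1.png',np.hstack(im))
E
```

```text
(no output)
```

View pics/l1.png

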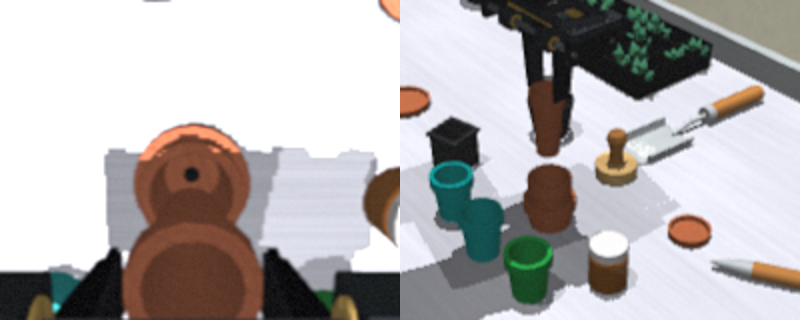

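The tall pot hangs upright from the jaws and the other two pots stay nested. Carrying it to the narrow saucer.

Request:
arm_command --deltas '[{"dx": 0.005,"dy": -0.006,"dz": 0,"yaw": 0},{"dx": 0.01,"dy": -0.0115,"dz": 0,"yaw": 0},{"dx": 0.015,"dy": -0.017,"dz": 0,"yaw": 0},{"dx": 0.02,"dy": -0.023,"dz": 0,"yaw": 0},{"dx": 0.02,"dy": -0.023,"dz": 0,"yaw": 0},{"dx": 0.02,"dy": -0.023,"dz": 0,"yaw": 0},{"dx": 0.015,"dy": -0.017,"dz": 0,"yaw": 0},{"dx": 0.01,"dy": -0.0115,"dz": 0,"yaw": 0},{"dx": 0.005,"dy": -0.006,"dz": 0,"yaw": 0},{"dx": 0,"dy": 0,"dz": -0.01,"yaw": 0},{"dx": 0,"dy": 0,"dz": -0.02,"yaw": 0},{"dx": 0,"dy": 0,"dz": -0.02,"yaw": 0},{"dx": 0,"dy": 0,"dz": -0.02,"yaw": 0},{"dx": 0,"dy": 0,"dz": -0.015,"yaw": 0},{"dx": 0,"dy": 0,"dz": -0.005,"yaw": 0},{"dx": 0,"dy": 0,"dz": 0,"yaw": 0},{"dx": 0,"dy": 0,"dz": 0,"yaw": 0}]'

```text
t: 6.6
eef_pos: [598.1, -173.1, 106.7]
tcp_rot: [3.141, -0.001, 0.0]
ft_force: [-0.6, -0.5, -0.1]
opening: 0.462
grip_force: 30.0
```

```bash
python3 - <<'E'
from h import *
S=5
out=[]
for n,w in(('scene',(235,235)),('side',(325,205))):
    c=cam(n); im=cv2.resize(c['color'][:,:,::-1],None,fx=S,fy=S,interpolation=cv2.INTER_CUBIC)
    im=np.clip(im*1.5,0,255).astype(np.uint8)
    overlay(c,im,S,[(597.5,-172.5,12,28.5),(597.5,-172.5,22,14.5)])
    x,y=w; out.append(im[(y-40)*S:(y+50)*S,(x-40)*S:(x+40)*S])
cv2.imwrite('pics/p1.png',np.hstack(out))
E
```

```text
(no output)
```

View pics/p1.png

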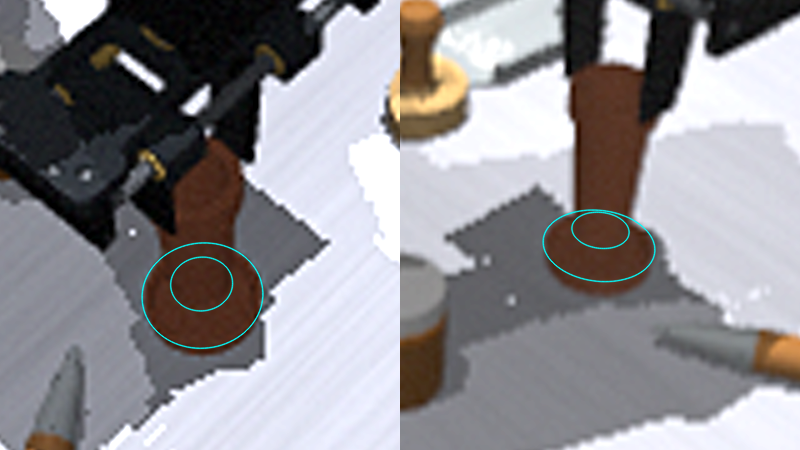

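Both views show the foot ring over the saucer centre. Lowering.

Request:
arm_command --deltas '[{"dx": 0,"dy": 0,"dz": -0.005,"yaw": 0},{"dx": 0,"dy": 0,"dz": -0.005,"yaw": 0},{"dx": 0,"dy": 0,"dz": -0.003,"yaw": 0},{"dx": 0,"dy": 0,"dz": -0.002,"yaw": 0},{"dx": 0,"dy": 0,"dz": -0.001,"yaw": 0},{"dx": 0,"dy": 0,"dz": 0,"yaw": 0},{"dx": 0,"dy": 0,"dz": 0,"yaw": 0}]'

```text
t: 7.4
eef_pos: [598.0, -173.2, 90.2]
tcp_rot: [3.141, -0.0, -0.0]
ft_force: [-0.2, -0.0, -1.0]
opening: 0.464
grip_force: 30.0
```

Request:
arm_command --deltas '[{"dx": 0,"dy": 0,"dz": -0.0005,"yaw": 0},{"dx": 0,"dy": 0,"dz": -0.0005,"yaw": 0},{"dx": 0,"dy": 0,"dz": 0,"yaw": 0},{"dx": 0,"dy": 0,"dz": 0,"yaw": 0}]'

```text
t: 7.8
eef_pos: [597.9, -173.2, 89.2]
tcp_rot: [3.141, -0.0, -0.0]
ft_force: [0.1, 0.1, -0.8]
opening: 0.462
grip_force: 30.0
```

Request:
arm_command --deltas '[{"dx": 0,"dy": 0,"dz": -0.0005,"yaw": 0},{"dx": 0,"dy": 0,"dz": 0,"yaw": 0},{"dx": 0,"dy": 0,"dz": 0,"yaw": 0}]'

```text
t: 8.1
eef_pos: [598.2, -173.2, 89.1]
tcp_rot: [3.141, -0.001, 0.0]
ft_force: [-0.5, 0.8, 5.5]
opening: 0.465
grip_force: 30.0
```

Request:
arm_command --deltas '[{"dx": 0,"dy": 0,"dz": -0.0005,"yaw": 0},{"dx": 0,"dy": 0,"dz": 0,"yaw": 0},{"dx": 0,"dy": 0,"dz": 0,"yaw": 0}]'

```text
t: 8.4
eef_pos: [598.4, -173.2, 89.1]
tcp_rot: [3.141, -0.001, 0.0]
ft_force: [-0.7, 1.4, 9.4]
opening: 0.462
grip_force: 30.0
```

Contact is felt at the expected height. Releasing and rising.

Request:
arm_command --deltas '[{"dx": 0,"dy": 0,"dz": 0,"yaw": 0},{"dx": 0,"dy": 0,"dz": 0,"yaw": 0},{"dx": 0,"dy": 0,"dz": 0,"yaw": 0},{"dx": 0,"dy": 0,"dz": 0,"yaw": 0},{"dx": 0,"dy": 0,"dz": 0,"yaw": 0},{"dx": 0,"dy": 0,"dz": 0,"yaw": 0},{"dx": 0,"dy": 0,"dz": 0,"yaw": 0},{"dx": 0,"dy": 0,"dz": 0,"yaw": 0},{"dx": 0,"dy": 0,"dz": 0,"yaw": 0}]' --gripper 0.09

```text
t: 9.3
eef_pos: [597.9, -173.2, 88.2]
tcp_rot: [3.141, -0.0, -0.0]
ft_force: [-0.7, -0.4, 0.2]
opening: 0.942
grip_force: 0.0
```

Request:
arm_command --deltas '[{"dx": 0,"dy": 0,"dz": 0.01,"yaw": 0},{"dx": 0,"dy": 0,"dz": 0.02,"yaw": 0},{"dx": 0,"dy": 0,"dz": 0.025,"yaw": 0},{"dx": 0,"dy": 0,"dz": 0.025,"yaw": 0},{"dx": 0,"dy": 0,"dz": 0.01,"yaw": 0},{"dx": -0.02,"dy": 0.023,"dz": 0,"yaw": 0},{"dx": -0.02,"dy": 0.023,"dz": 0,"yaw": 0},{"dx": -0.02,"dy": 0.023,"dz": 0,"yaw": 0},{"dx": -0.02,"dy": 0.023,"dz": 0,"yaw": 0},{"dx": -0.02,"dy": 0.023,"dz": 0,"yaw": 0},{"dx": -0.02,"dy": 0.023,"dz": 0,"yaw": 0},{"dx": 0,"dy": 0,"dz": 0,"yaw": 0},{"dx": 0,"dy": 0,"dz": 0,"yaw": 0}]'

```text
t: 10.6
eef_pos: [478.2, -35.1, 178.4]
tcp_rot: [3.141, -0.001, 0.001]
ft_force: [-0.1, 0.5, -0.8]
opening: 0.943
grip_force: 0.0
```

```bash
python3 - <<'E'
from h import *
S=5
c=cam('wrist');im=cv2.resize(c['color'][:,:,::-1],None,fx=S,fy=S,interpolation=cv2.INTER_CUBIC)
im=np.clip(im*1.5,0,255).astype(np.uint8)
overlay(c,im,S,[(478,-35,72,29),(478,-35,40,35),(597.5,-172.5,12,28.5)])
out=[cv2.resize(im[50*S:230*S,200*S:400*S],(400,360))]
c=cam('side');im=cv2.resize(c['color'][160:250,230:350,::-1],(400,360),interpolation=cv2.INTER_CUBIC)
cv2.imwrite('pics/r1.png',np.hstack(out+[np.clip(im*1.5,0,255).astype(np.uint8)]))
E
```

```text
(no output)
```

View pics/r1.png

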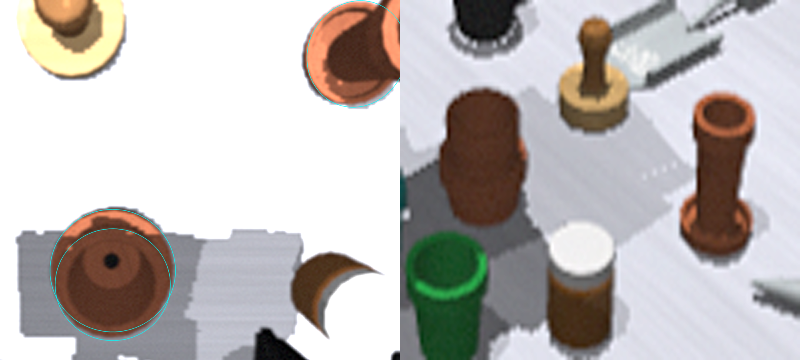

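The tall pot stands upright in its saucer, and the remaining nest matches the prediction at (478,-35). Taking the standard pot next.

Request:
arm_command --deltas '[{"dx": 0,"dy": 0,"dz": -0.025,"yaw": 0},{"dx": 0,"dy": 0,"dz": -0.025,"yaw": 0},{"dx": 0,"dy": 0,"dz": -0.025,"yaw": 0},{"dx": 0,"dy": 0,"dz": -0.018,"yaw": 0},{"dx": 0,"dy": 0,"dz": -0.01,"yaw": 0},{"dx": 0,"dy": 0,"dz": -0.006,"yaw": 0},{"dx": 0,"dy": 0,"dz": -0.004,"yaw": 0},{"dx": 0,"dy": 0,"dz": 0,"yaw": 0},{"dx": 0,"dy": 0,"dz": 0,"yaw": 0}]'

```text
t: 11.6
eef_pos: [478.2, -35.3, 65.7]
tcp_rot: [3.141, -0.001, 0.0]
ft_force: [0.4, -0.3, 0.2]
opening: 0.948
grip_force: 0.0
```

Request:
arm_command --deltas '[{"dx": 0,"dy": 0,"dz": 0,"yaw": 0},{"dx": 0,"dy": 0,"dz": 0,"yaw": 0},{"dx": 0,"dy": 0,"dz": 0,"yaw": 0},{"dx": 0,"dy": 0,"dz": 0,"yaw": 0},{"dx": 0,"dy": 0,"dz": 0,"yaw": 0},{"dx": 0,"dy": 0,"dz": 0,"yaw": 0},{"dx": 0,"dy": 0,"dz": 0,"yaw": 0},{"dx": 0,"dy": 0,"dz": 0,"yaw": 0},{"dx": 0,"dy": 0,"dz": 0,"yaw": 0}]' --gripper 0.05

```text
t: 12.5
eef_pos: [477.9, -35.2, 65.2]
tcp_rot: [3.142, -0.0, -0.0]
ft_force: [1.1, 1.1, 2.2]
opening: 0.598
grip_force: 30.0
```

Request:
arm_command --deltas '[{"dx": 0,"dy": 0,"dz": 0.003,"yaw": 0},{"dx": 0,"dy": 0,"dz": 0.005,"yaw": 0},{"dx": 0,"dy": 0,"dz": 0.008,"yaw": 0},{"dx": 0,"dy": 0,"dz": 0.012,"yaw": 0},{"dx": 0,"dy": 0,"dz": 0.012,"yaw": 0},{"dx": 0,"dy": 0,"dz": 0.012,"yaw": 0},{"dx": 0,"dy": 0,"dz": 0.012,"yaw": 0},{"dx": 0,"dy": 0,"dz": 0.012,"yaw": 0},{"dx": 0,"dy": 0,"dz": 0.012,"yaw": 0},{"dx": 0,"dy": 0,"dz": 0.008,"yaw": 0},{"dx": 0,"dy": 0,"dz": 0.004,"yaw": 0},{"dx": 0,"dy": 0,"dz": 0,"yaw": 0},{"dx": 0,"dy": 0,"dz": 0,"yaw": 0}]'

```text
t: 13.8
eef_pos: [477.8, -35.2, 164.9]
tcp_rot: [3.142, 0.0, 0.0]
ft_force: [0.3, 0.2, -1.6]
opening: 0.598
grip_force: 30.0
```

```bash
python3 - <<'E'
from h import *
c=cam('side');im=cv2.resize(c['color'][110:260,200:400,::-1],(600,450),interpolation=cv2.INTER_CUBIC)
cv2.imwrite('pics/l2.png',np.clip(im*1.5,0,255).astype(np.uint8))
E
```

```text
(no output)
```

View pics/l2.png

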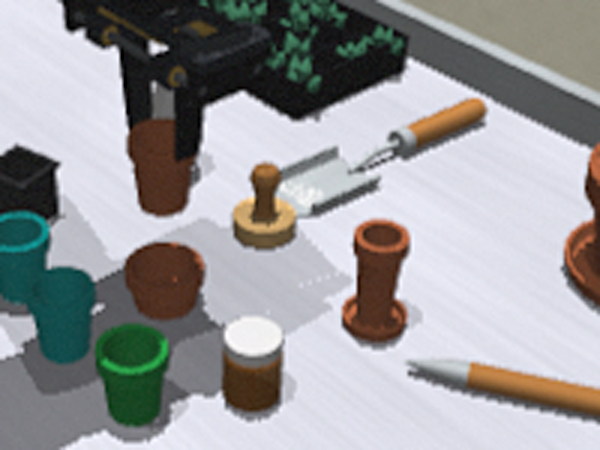

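The standard pot hangs upright, the pan (165,280) is still in place and the tall pot is standing. Carrying it to the middle saucer.

Request:
arm_command --deltas '[{"dx": -0.002,"dy": -0.006,"dz": 0,"yaw": 0},{"dx": -0.002,"dy": -0.013,"dz": 0,"yaw": 0},{"dx": -0.002,"dy": -0.02,"dz": 0,"yaw": 0},{"dx": -0.002,"dy": -0.0255,"dz": 0,"yaw": 0},{"dx": -0.002,"dy": -0.0255,"dz": 0,"yaw": 0},{"dx": -0.002,"dy": -0.0255,"dz": 0,"yaw": 0},{"dx": -0.002,"dy": -0.0255,"dz": 0,"yaw": 0},{"dx": -0.002,"dy": -0.0255,"dz": 0,"yaw": 0},{"dx": -0.002,"dy": -0.0255,"dz": 0,"yaw": 0},{"dx": -0.002,"dy": -0.0255,"dz": 0,"yaw": 0},{"dx": -0.002,"dy": -0.0255,"dz": 0,"yaw": 0},{"dx": -0.002,"dy": -0.0255,"dz": 0,"yaw": 0},{"dx": -0.002,"dy": -0.02,"dz": 0,"yaw": 0},{"dx": -0.002,"dy": -0.0125,"dz": 0,"yaw": 0},{"dx": -0.002,"dy": -0.0055,"dz": 0,"yaw": 0},{"dx": 0,"dy": 0,"dz": 0,"yaw": 0},{"dx": 0,"dy": 0,"dz": 0,"yaw": 0}]'

```text
t: 15.55
eef_pos: [447.9, -341.0, 165.1]
tcp_rot: [-3.141, 0.0, 0.0]
ft_force: [0.7, 0.7, -1.5]
opening: 0.601
grip_force: 30.0
```

Request:
arm_command --deltas '[{"dx": 0,"dy": 0,"dz": -0.01,"yaw": 0},{"dx": 0,"dy": 0,"dz": -0.02,"yaw": 0},{"dx": 0,"dy": 0,"dz": -0.02,"yaw": 0},{"dx": 0,"dy": 0,"dz": -0.02,"yaw": 0},{"dx": 0,"dy": 0,"dz": -0.01,"yaw": 0},{"dx": 0,"dy": 0,"dz": -0.004,"yaw": 0},{"dx": 0,"dy": 0,"dz": 0,"yaw": 0},{"dx": 0,"dy": 0,"dz": 0,"yaw": 0}]'

```text
t: 16.35
eef_pos: [448.2, -341.8, 81.8]
tcp_rot: [3.141, -0.001, 0.0]
ft_force: [0.1, -0.0, -1.1]
opening: 0.6
grip_force: 30.0
```

```bash
python3 - <<'E'
from h import *
S=5
out=[]
for n,w in(('scene',(139,258)),('side',(333,278))):
    c=cam(n); im=cv2.resize(c['color'][:,:,::-1],None,fx=S,fy=S,interpolation=cv2.INTER_CUBIC)
    im=np.clip(im*1.5,0,255).astype(np.uint8)
    overlay(c,im,S,[(448.5,-341.5,12,35),(448.5,-341.5,22,21)])
    x,y=w; out.append(im[(y-40)*S:(y+40)*S,(x-40)*S:(x+40)*S])
cv2.imwrite('pics/p2.png',np.hstack(out))
E
```

```text
(no output)
```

View pics/p2.png

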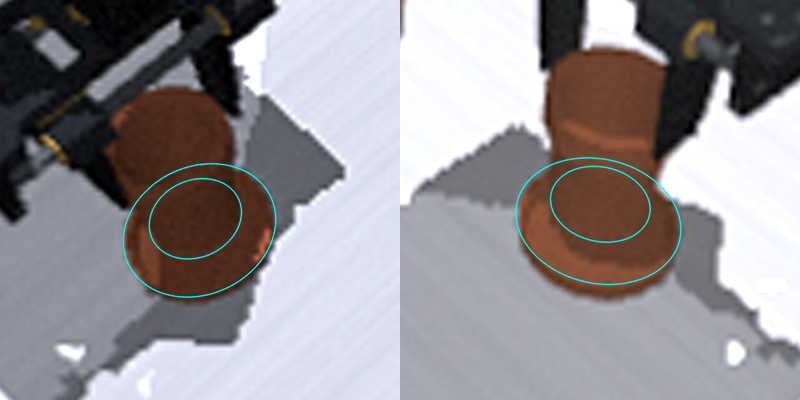

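Both views show the foot ring centred over the saucer. Lowering.

Request:
arm_command --deltas '[{"dx": 0,"dy": 0,"dz": -0.005,"yaw": 0},{"dx": 0,"dy": 0,"dz": -0.005,"yaw": 0},{"dx": 0,"dy": 0,"dz": -0.003,"yaw": 0},{"dx": 0,"dy": 0,"dz": -0.002,"yaw": 0},{"dx": 0,"dy": 0,"dz": -0.001,"yaw": 0},{"dx": 0,"dy": 0,"dz": -0.0005,"yaw": 0},{"dx": 0,"dy": 0,"dz": 0,"yaw": 0},{"dx": 0,"dy": 0,"dz": 0,"yaw": 0}]'

```text
t: 17.25
eef_pos: [448.0, -341.7, 64.7]
tcp_rot: [3.141, -0.0, 0.0]
ft_force: [-0.1, -0.4, -1.9]
opening: 0.604
grip_force: 30.0
```

Request:
arm_command --deltas '[{"dx": 0,"dy": 0,"dz": -0.0005,"yaw": 0},{"dx": 0,"dy": 0,"dz": -0.0003,"yaw": 0},{"dx": 0,"dy": 0,"dz": 0,"yaw": 0},{"dx": 0,"dy": 0,"dz": 0,"yaw": 0}]'

```text
t: 17.65
eef_pos: [448.1, -341.7, 64.2]
tcp_rot: [3.141, -0.0, 0.0]
ft_force: [0.6, 1.3, 5.3]
opening: 0.6
grip_force: 30.0
```

Request:
arm_command --deltas '[{"dx": 0,"dy": 0,"dz": -0.0005,"yaw": 0},{"dx": 0,"dy": 0,"dz": 0,"yaw": 0},{"dx": 0,"dy": 0,"dz": 0,"yaw": 0}]'

```text
t: 17.95
eef_pos: [448.2, -341.7, 64.1]
tcp_rot: [3.141, -0.001, 0.0]
ft_force: [-0.2, 2.7, 9.9]
opening: 0.6
grip_force: 30.0
```

Request:
arm_command --deltas '[{"dx": 0,"dy": 0,"dz": 0,"yaw": 0},{"dx": 0,"dy": 0,"dz": 0,"yaw": 0},{"dx": 0,"dy": 0,"dz": 0,"yaw": 0},{"dx": 0,"dy": 0,"dz": 0,"yaw": 0},{"dx": 0,"dy": 0,"dz": 0,"yaw": 0},{"dx": 0,"dy": 0,"dz": 0,"yaw": 0},{"dx": 0,"dy": 0,"dz": 0,"yaw": 0},{"dx": 0,"dy": 0,"dz": 0,"yaw": 0}]' --gripper 0.09

```text
t: 18.75
eef_pos: [447.9, -341.7, 63.3]
tcp_rot: [3.142, 0.0, -0.0]
ft_force: [-0.3, 0.9, 0.1]
opening: 0.945
grip_force: 0.0
```

Request:
arm_command --deltas '[{"dx": 0,"dy": 0,"dz": 0.01,"yaw": 0},{"dx": 0,"dy": 0,"dz": 0.02,"yaw": 0},{"dx": 0,"dy": 0,"dz": 0.03,"yaw": 0},{"dx": 0,"dy": 0,"dz": 0.03,"yaw": 0},{"dx": 0,"dy": 0,"dz": 0.02,"yaw": 0},{"dx": 0.003,"dy": 0.0306,"dz": 0,"yaw": 0},{"dx": 0.003,"dy": 0.0306,"dz": 0,"yaw": 0},{"dx": 0.003,"dy": 0.0306,"dz": 0,"yaw": 0},{"dx": 0.003,"dy": 0.0306,"dz": 0,"yaw": 0},{"dx": 0.003,"dy": 0.0306,"dz": 0,"yaw": 0},{"dx": 0.003,"dy": 0.0306,"dz": 0,"yaw": 0},{"dx": 0.003,"dy": 0.0306,"dz": 0,"yaw": 0},{"dx": 0.003,"dy": 0.0306,"dz": 0,"yaw": 0},{"dx": 0.003,"dy": 0.0306,"dz": 0,"yaw": 0},{"dx": 0.003,"dy": 0.0306,"dz": 0,"yaw": 0},{"dx": 0,"dy": 0,"dz": 0,"yaw": 0},{"dx": 0,"dy": 0,"dz": 0,"yaw": 0}]'

```text
t: 20.45
eef_pos: [478.0, -35.3, 174.0]
tcp_rot: [3.141, -0.001, 0.002]
ft_force: [0.3, -0.9, 0.7]
opening: 0.949
grip_force: 0.0
```

```bash
python3 - <<'E'
from h import *
S=5
c=cam('wrist');im=cv2.resize(c['color'][:,:,::-1],None,fx=S,fy=S,interpolation=cv2.INTER_CUBIC)
im=np.clip(im*1.5,0,255).astype(np.uint8)
overlay(c,im,S,[(478,-35,40,35)])
out=[cv2.resize(im[110*S:230*S,195*S:315*S],(360,360))]
c=cam('side');im=cv2.resize(c['color'][160:320,240:400,::-1],(360,360),interpolation=cv2.INTER_CUBIC)
cv2.imwrite('pics/r2.png',np.hstack(out+[np.clip(im*1.5,0,255).astype(np.uint8)]))
for n in('scene','side'):  # wide saucer
    c=cam(n);h=cv2.cvtColor(c['color'],cv2.COLOR_RGB2HSV)
    m=((h[...,0]<14)&(h[...,1]>110)&(h[...,2]>50)).astype(np.uint8)
    P=cloud(c);ok=(np.hypot(P[...,0]-476,P[...,1]-342)<55)&(m>0)&(P[...,2]<20)
    v,u=np.nonzero(ok);W=world(c,u,v,10.)
    print(n,W[:,:2].min(0).round(1),W[:,:2].max(0).round(1),cv2.minEnclosingCircle(W[:,:2].astype(np.float32)),len(u))
E
```

```text
scene [435.1 302.9] [516.  384.9] ((474.364990234375, 344.42742919921875), 41.62439727783203) 404
side [432.1 299.7] [514.1 381.5] ((473.7958984375, 340.77252197265625), 41.80995178222656) 270
```

View pics/r2.png

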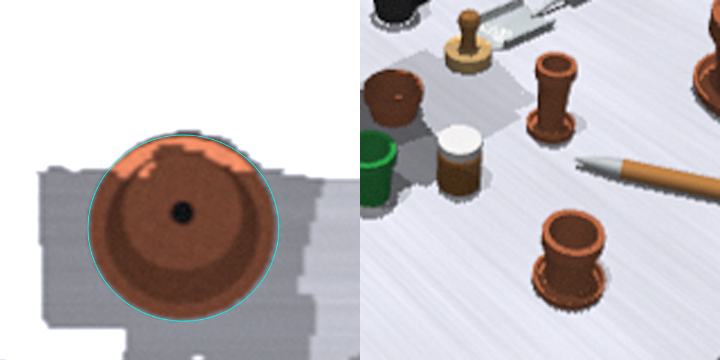

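The standard pot sits in its saucer and the pan matches the overlay. The wide saucer is at (474.5,342.5), and its fitted radius of 42 matches the given size. Gripping the pan.

Request:
arm_command --deltas '[{"dx": 0,"dy": 0,"dz": -0.03,"yaw": 0},{"dx": 0,"dy": 0,"dz": -0.03,"yaw": 0},{"dx": 0,"dy": 0,"dz": -0.03,"yaw": 0},{"dx": 0,"dy": 0,"dz": -0.02,"yaw": 0},{"dx": 0,"dy": 0,"dz": -0.015,"yaw": 0},{"dx": 0,"dy": 0,"dz": -0.01,"yaw": 0},{"dx": 0,"dy": 0,"dz": -0.006,"yaw": 0},{"dx": 0,"dy": 0,"dz": -0.002,"yaw": 0},{"dx": 0,"dy": 0,"dz": 0,"yaw": 0},{"dx": 0,"dy": 0,"dz": 0,"yaw": 0}]'

```text
t: 21.65
eef_pos: [478.2, -35.8, 30.9]
tcp_rot: [3.141, -0.001, -0.0]
ft_force: [-0.6, 0.1, -0.7]
opening: 0.951
grip_force: 0.0
```

Request:
arm_command --deltas '[{"dx": 0,"dy": 0,"dz": 0,"yaw": 0},{"dx": 0,"dy": 0,"dz": 0,"yaw": 0},{"dx": 0,"dy": 0,"dz": 0,"yaw": 0},{"dx": 0,"dy": 0,"dz": 0,"yaw": 0},{"dx": 0,"dy": 0,"dz": 0,"yaw": 0},{"dx": 0,"dy": 0,"dz": 0,"yaw": 0},{"dx": 0,"dy": 0,"dz": 0,"yaw": 0},{"dx": 0,"dy": 0,"dz": 0,"yaw": 0}]' --gripper 0.06

```text
t: 22.45
eef_pos: [478.0, -35.7, 30.6]
tcp_rot: [3.141, -0.0, 0.0]
ft_force: [-1.2, -0.3, 6.4]
opening: 0.727
grip_force: 30.0
```

Request:
arm_command --deltas '[{"dx": 0,"dy": 0,"dz": 0.003,"yaw": 0},{"dx": 0,"dy": 0,"dz": 0.005,"yaw": 0},{"dx": 0,"dy": 0,"dz": 0.008,"yaw": 0},{"dx": 0,"dy": 0,"dz": 0.012,"yaw": 0},{"dx": 0,"dy": 0,"dz": 0.015,"yaw": 0},{"dx": 0,"dy": 0,"dz": 0.015,"yaw": 0},{"dx": 0,"dy": 0,"dz": 0.015,"yaw": 0},{"dx": 0,"dy": 0,"dz": 0.015,"yaw": 0},{"dx": 0,"dy": 0,"dz": 0.012,"yaw": 0},{"dx": 0,"dy": 0,"dz": 0.012,"yaw": 0},{"dx": 0,"dy": 0,"dz": 0.008,"yaw": 0},{"dx": 0,"dy": 0,"dz": 0,"yaw": 0},{"dx": 0,"dy": 0,"dz": 0,"yaw": 0}]'

```text
t: 23.75
eef_pos: [477.7, -35.7, 150.3]
tcp_rot: [3.141, 0.0, 0.0]
ft_force: [0.3, -0.6, -1.8]
opening: 0.731
grip_force: 30.0
```

Request:
arm_command --deltas '[{"dx": 0,"dy": 0.006,"dz": 0,"yaw": 0},{"dx": 0,"dy": 0.014,"dz": 0,"yaw": 0},{"dx": 0,"dy": 0.022,"dz": 0,"yaw": 0},{"dx": -0.0003,"dy": 0.0294,"dz": 0,"yaw": 0},{"dx": -0.0003,"dy": 0.0294,"dz": 0,"yaw": 0},{"dx": -0.0003,"dy": 0.0294,"dz": 0,"yaw": 0},{"dx": -0.0003,"dy": 0.0294,"dz": 0,"yaw": 0},{"dx": -0.0003,"dy": 0.0294,"dz": 0,"yaw": 0},{"dx": -0.0003,"dy": 0.0294,"dz": 0,"yaw": 0},{"dx": -0.0003,"dy": 0.0294,"dz": 0,"yaw": 0},{"dx": -0.0003,"dy": 0.0294,"dz": 0,"yaw": 0},{"dx": -0.0003,"dy": 0.0294,"dz": 0,"yaw": 0},{"dx": -0.0003,"dy": 0.0294,"dz": 0,"yaw": 0},{"dx": 0,"dy": 0.022,"dz": 0,"yaw": 0},{"dx": 0,"dy": 0.014,"dz": 0,"yaw": 0},{"dx": 0,"dy": 0.006,"dz": 0,"yaw": 0},{"dx": 0,"dy": 0,"dz": 0,"yaw": 0},{"dx": 0,"dy": 0,"dz": 0,"yaw": 0}]'

```text
t: 25.55
eef_pos: [474.8, 341.7, 150.2]
tcp_rot: [3.141, 0.001, -0.0]
ft_force: [-0.4, -0.4, -1.9]
opening: 0.726
grip_force: 30.0
```

Request:
arm_command --deltas '[{"dx": 0,"dy": 0,"dz": -0.01,"yaw": 0},{"dx": 0,"dy": 0,"dz": -0.02,"yaw": 0},{"dx": 0,"dy": 0,"dz": -0.02,"yaw": 0},{"dx": 0,"dy": 0,"dz": -0.02,"yaw": 0},{"dx": 0,"dy": 0,"dz": -0.015,"yaw": 0},{"dx": 0,"dy": 0,"dz": -0.009,"yaw": 0},{"dx": 0,"dy": 0,"dz": -0.004,"yaw": 0},{"dx": 0,"dy": 0,"dz": 0,"yaw": 0},{"dx": 0,"dy": 0,"dz": 0,"yaw": 0}]'

```text
t: 26.45
eef_pos: [475.2, 342.4, 52.9]
tcp_rot: [-3.141, -0.001, -0.0]
ft_force: [0.3, 0.3, -2.7]
opening: 0.729
grip_force: 30.0
```

```bash
python3 - <<'E'
from h import *
S=6
out=[]
for n in('scene','side'):
    c=cam(n); im=cv2.resize(c['color'][:,:,::-1],None,fx=S,fy=S,interpolation=cv2.INTER_CUBIC)
    im=np.clip(im*1.5,0,255).astype(np.uint8)
    overlay(c,im,S,[(474.5,342.5,12,42),(474.5,342.5,21,28)])
    x,y=proj(c,np.array([[474.5,342.5,30]]))[0].astype(int); out.append(im[(y-33)*S:(y+33)*S,(x-33)*S:(x+33)*S])
cv2.imwrite('pics/p3.png',np.hstack(out))
E
```

```text
(no output)
```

View pics/p3.png

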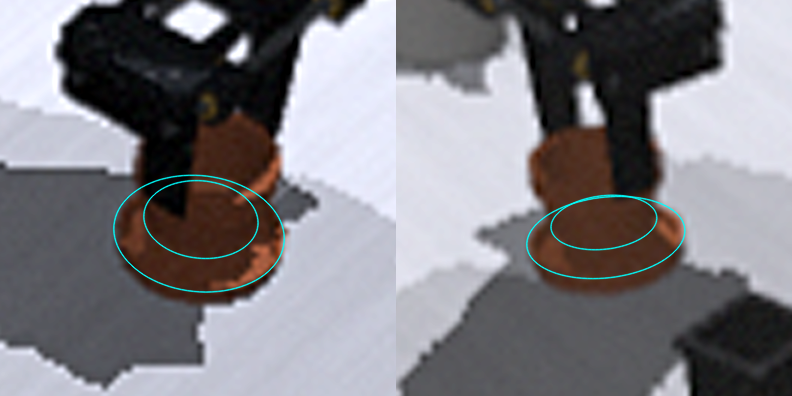

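Both views show the pan over the wide saucer, centred to within about 2 mm. Lowering.

Request:
arm_command --deltas '[{"dx": 0,"dy": 0,"dz": -0.005,"yaw": 0},{"dx": 0,"dy": 0,"dz": -0.005,"yaw": 0},{"dx": 0,"dy": 0,"dz": -0.003,"yaw": 0},{"dx": 0,"dy": 0,"dz": -0.002,"yaw": 0},{"dx": 0,"dy": 0,"dz": -0.001,"yaw": 0},{"dx": 0,"dy": 0,"dz": 0,"yaw": 0},{"dx": 0,"dy": 0,"dz": 0,"yaw": 0}]'

```text
t: 27.25
eef_pos: [474.9, 342.4, 36.4]
tcp_rot: [3.142, -0.0, 0.0]
ft_force: [0.1, 0.8, -1.4]
opening: 0.727
grip_force: 30.0
```

Request:
arm_command --deltas '[{"dx": 0,"dy": 0,"dz": -0.0005,"yaw": 0},{"dx": 0,"dy": 0,"dz": 0,"yaw": 0},{"dx": 0,"dy": 0,"dz": 0,"yaw": 0}]'

```text
t: 27.55
eef_pos: [474.9, 342.3, 35.9]
tcp_rot: [3.141, -0.0, 0.0]
ft_force: [-0.1, 0.0, -1.6]
opening: 0.73
grip_force: 30.0
```

Request:
arm_command --deltas '[{"dx": 0,"dy": 0,"dz": -0.0005,"yaw": 0},{"dx": 0,"dy": 0,"dz": 0,"yaw": 0},{"dx": 0,"dy": 0,"dz": 0,"yaw": 0}]'

```text
t: 27.85
eef_pos: [475.0, 342.3, 35.6]
tcp_rot: [-3.142, -0.0, 0.0]
ft_force: [-0.9, -1.3, 3.7]
opening: 0.727
grip_force: 30.0
```

Request:
arm_command --deltas '[{"dx": 0,"dy": 0,"dz": -0.0004,"yaw": 0},{"dx": 0,"dy": 0,"dz": 0,"yaw": 0},{"dx": 0,"dy": 0,"dz": 0,"yaw": 0}]'

```text
t: 28.15
eef_pos: [475.0, 342.4, 35.6]
tcp_rot: [-3.141, -0.0, 0.0]
ft_force: [-3.5, -2.0, 7.7]
opening: 0.729
grip_force: 30.0
```

Request:
arm_command --deltas '[{"dx": 0,"dy": 0,"dz": 0,"yaw": 0},{"dx": 0,"dy": 0,"dz": 0,"yaw": 0},{"dx": 0,"dy": 0,"dz": 0,"yaw": 0},{"dx": 0,"dy": 0,"dz": 0,"yaw": 0},{"dx": 0,"dy": 0,"dz": 0,"yaw": 0},{"dx": 0,"dy": 0,"dz": 0,"yaw": 0},{"dx": 0,"dy": 0,"dz": 0,"yaw": 0}]' --gripper 0.0951

```text
t: 28.85
eef_pos: [474.9, 342.3, 34.9]
tcp_rot: [3.141, 0.0, -0.0]
ft_force: [0.4, 0.8, 0.3]
opening: 0.998
grip_force: 0.0
```

Request:
arm_command --deltas '[{"dx": 0,"dy": 0,"dz": 0.005,"yaw": 0},{"dx": 0,"dy": 0,"dz": 0.015,"yaw": 0},{"dx": 0,"dy": 0,"dz": 0.03,"yaw": 0},{"dx": 0,"dy": 0,"dz": 0.03,"yaw": 0},{"dx": 0,"dy": 0,"dz": 0.03,"yaw": 0},{"dx": 0,"dy": 0,"dz": 0.03,"yaw": 0},{"dx": 0,"dy": 0,"dz": 0.03,"yaw": 0},{"dx": 0,"dy": -0.03,"dz": 0.01,"yaw": 0},{"dx": 0,"dy": -0.03,"dz": 0,"yaw": 0},{"dx": 0,"dy": -0.03,"dz": 0,"yaw": 0},{"dx": 0,"dy": -0.03,"dz": 0,"yaw": 0},{"dx": 0,"dy": -0.03,"dz": 0,"yaw": 0},{"dx": 0,"dy": -0.03,"dz": 0,"yaw": 0},{"dx": 0,"dy": 0,"dz": 0,"yaw": 0},{"dx": 0,"dy": 0,"dz": 0,"yaw": 0}]'

```text
t: 30.35
eef_pos: [475.0, 162.0, 215.4]
tcp_rot: [-3.141, -0.001, -0.001]
ft_force: [-1.0, -0.4, 1.1]
opening: 0.999
grip_force: 0.0
```

```bash
python3 - <<'E'
from h import *
c=cam('side');a=cv2.resize(c['color'][120:320,150:400,::-1],(480,384),interpolation=cv2.INTER_CUBIC)
c=cam('scene');b=cv2.resize(c['color'][90:290,300:360,::-1],(115,384),interpolation=cv2.INTER_CUBIC)
d=cv2.resize(c['color'][90:145,290:370,::-1],(320,220),interpolation=cv2.INTER_CUBIC)
w=cam('side')['color'][130:170,155:215,::-1]; e=cv2.resize(w,(320,164),interpolation=cv2.INTER_CUBIC)
cv2.imwrite('pics/fin.png',np.clip(np.hstack([a,np.vstack([d,e])])*1.4,0,255).astype(np.uint8))
E
```

```text
(no output)
```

View pics/fin.png

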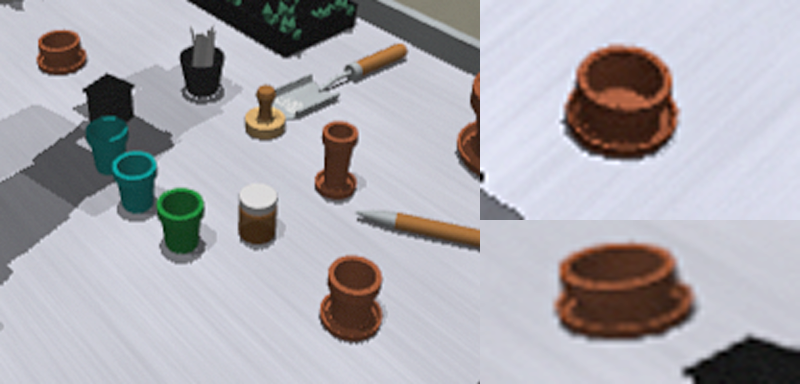

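All three pots stand upright in their own saucers: the pan at (62,48), the tall pot at (338,160) and the standard pot at (352,295). The bystanders have not moved.

```bash
python3 -c "
from cell import job_done
print(job_done())"
```

```text
the job is handed in; nothing more can be done
None
```

The nest was taken apart from the top, each pot now stands upright in its own saucer with nothing else on the bench visibly moved, and the job was handed in at about 30 s.

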